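# Unclip the battery cover of the probe receiver

## Robot

A 6-joint arm with a two-finger parallel gripper is mounted at the origin on a cart in front of the work surface, level with it; the furniture and walls round the work are solid. World frame = base frame: x ahead of the robot, y to its left, z up, the work surface at z = 0. Lengths are in m, angles in rad, forces in N, time in s.
With the tool pointing down it reaches from about 0.375 to 0.9 m from the base axis. Payload 3.1 kg.
Tool frame: the origin (TCP) lies on the centre line of the jaws, within the pads' length; the fingertips stand robot.nose_length ahead of it and the grasp point (between the pads) lies 6 mm ahead of it (robot.nose_length is the distance from the TCP to the fingertips, in m); z points along the fingers, y is the line along which they close (so a half turn about z gives the same grasp; the last joint's range is limited). The gripper opens to 87 mm and grips with 3 to 60 N. Pads are 19 mm wide; open, the fingers measure 117 mm over their backs; the gripper's body (75 mm by 190 mm) begins 51 mm behind the grasp point.
Start: joints at [1.065, 0.527, 1.433, -0, 1.181, -0.178], TCP at [0.201, 0.592, 0.248] pointing down, gripper open.
Joint ranges: [-3.08, 3.08], [-0.75, 2.2], [0.22, 2.44], [-1.43, 4.57], [0, 2.65], [-2.85, 2.85]. Speed limits (rad/s): [2.79, 2.79, 3.14, 3.14, 3.14, 3.14].

## Interface

Orientations are given as a unit quaternion [x, y, z, w].
In Python, from rig import robot gives the robot as it stands.
- The arm moves only by the shell command python3 -m crank 'ROWS' [FORCE]. ROWS is JSON, one flat list of numbers, 7 for each row, row after row: the shift along the tool's x, y, z in mm, then the turn, a rotation vector about the tool's x, y, z in degrees, then the closure in counts, from 0 (fully open) to 255 (shut). In form: [x, y, z, ax, ay, az, fingers, x, y, z, ax, ay, az, fingers, ...]. A call has exactly 5 rows; each row is the pose to reach, as a shift and turn from the pose commanded when the call began, along the tool's axes at that moment; what a row does not reach only later rows make up. A row lasts 1/12 s, in which the tool goes at most 41.7 mm and 7.16 degrees, less where a joint would pass 70% of its speed; a pose out of reach is approached as far as the arm can. A call with a gripper value outside its range is refused whole. The fingers move at their own pace and stop on an object; FORCE is the grip in N (left out, the last holds). Time passes only in rows, so rows that repeat a pose let the fingers close, or fill a call up. It gives the time, the measured TCP pose, the force, the opening and the grip force at its end, in the units of the state.
- robot.get_obs(): the state, without advancing time (a new reading comes with each control period).
- robot.camera(name): name is "scene" or "top"; returns a dict with "pixels" (384x512x3 uint8, red, green, blue), "intrinsics" (3x3 intrinsics, pixels), "extrinsics" (4x4, takes a point from camera to world coordinates). Camera axes: x right, y down, z forward; pixel columns grow to the right and rows downward; lengths in m; the calibration is good to about 2 mm. A picture is of the moment at which its call begins. There is no depth.
- robot.hand_in(): hands the job in; it is judged then, once.
The state is a dict: "time": time; "q": joint angles; "joint_velocities": joint speeds; "joint_torque": joint torques, N m; "position": TCP position; "tool_rot": TCP orientation; "ft_force": force on the tool from outside, world axes, zero at the start; "moment": the same for the moment, N m; "grip_width": finger opening in m; "grip_force": force on a finger pad.
Only numpy, scipy, OpenCV 4.12 (cv2) and the standard library are available. Lean on these libraries where they do the work, as an engineer would, in place of code of your own. Each camera call takes 0.05 s, during which the arm holds its last target. There are 200 camera calls.

## Task

Open the battery housing of the probe receiver: press the steel snap tab inward by its stud and keep it pressed until the cover has popped up at the front, then draw the cover's rear tongue out from under the lip, lift the cover off and lay it gently, flat and rib up, in the blue tray beside the housing. Force nothing: the tab takes a firm fingertip push but must not be rammed against its stop, and the cover must not be wrenched out; leave the milled block, steel ring and brass bush where they are.

Things in the scene. Friction and masses are not known exactly. Their poses are not given: they have to be found in the camera images.
- housing: Fixed grey painted housing, 124 mm long (its x) x 92 mm wide (its y), front and side walls 44 mm high. Origin: centre of the underside, on the plate; z up; its -x side is the front with the snap tab (an upright steel leaf 18 mm wide, 4 mm thick, top at z = 74 mm, standing in a window of the cover), its +x side the rear. Fingers must not press housing or tab with more than 15 N.
- stud_axis (a point): Fixed point of the housing (x -40, y 0, z 64 mm): where the axis of the 10 mm round steel stud meets the tab's outer face at rest. The stud sticks out toward the housing's -x; push it toward +x. It is a screw set differently on every unit: its tip stands anywhere from 5 to 25 mm out of the tab and its setting is not reported, so find it by feel.
- barb (a point): Fixed point of the housing (x -46, z 46.5 mm): the tab's barb at rest, hooked 4 mm over the cover's front bar. Pushed at the stud, the barb clears after 5 to 8 mm at 6 to 7 N; solid stop at 9 mm, 8 N. A slow spring then raises the cover's front in about 1 s (if it stalls half-way press a little deeper); once it is up let go: the tab springs back, the cover stays up.
- rear_lip (a point): Front top edge of the housing's rear lip (x 46, z 52 mm; the lip runs to x = 62, its underside is at z = 46 mm). 6 mm of the cover's tongue are hooked under it: draw the popped-up cover about 10 mm toward the housing's -x, then lift; beyond 15 mm the cover's window meets the tab. Cover and housing must not press on each other with more than 30 N.
- cover: Loose grey plastic cover, x -50 to +52 mm, 66 mm wide (y), 4 mm thick, 70 to 140 g. Origin: centre of its underside; closed, it has the housing's axes and lies at x 0, y 0, z 40 mm in it. Its last 8 mm at +x, 50 mm wide, are the tongue. Popped up it slopes about 0.16 rad, front (-x) up. Grip rib on top along x: x -8 to 32 mm, 12 mm wide (y), 22 mm high over the cover's top.
- cover_front (a point): Middle of the top of the cover's front bar (cover x = -47 mm, z = 4 mm; here the bar has a 20 mm gap that passes the stud): at z = 44 mm when closed, about 59 mm when popped up.
- cover_rib (a point): Middle of the top of the cover's grip rib (cover x = 12 mm, y = 0, z = 26 mm).
- tray: Fixed blue open tray, 100 mm (x) x 150 mm (y) x 25 mm high, 3 mm walls and floor (inside 94 x 144 mm). Origin: centre of its underside on the plate. The cover fits in only with its length (x) along the tray's length (y), either way round.
- milled_block: Loose milled steel block, 50 x 16 x 40 mm, bystander. Origin: centre of underside.
- steel_ring: Loose steel ring, 33 mm diameter, 20 mm high, bystander. Origin: centre of underside.
- bush: Loose brass bush, 26 mm diameter, 25 mm high, bystander. Origin: centre of underside.

How it is judged:
By the outcome, as a careful person would: the job done as asked, in the order asked, and still so for the second after the job is handed in, with the robot touching nothing.
It also fails if it takes over 58 s, if anything falls off the work surface, if the arm or the gripper's body presses on something with over 40 N, if the wrist force passes 120 N, or if a joint passes its speed limit or range.

## Working session

There is one attempt and no reset: what is moved stays moved. The work goes in short steps, Python scripts to look and compute and a shell command to move; the robot and the scene stay as the last step left them, time stands still between calls to the robot, and variables do not carry over. Pictures are saved under pics/ and viewed, at most 10 in all, crops included, and the job is handed in when it is done.

```bash
mkdir -p pics; ls
python3 - <<'E'
from rig import robot
import cv2,numpy as np
for n in("scene","top"):
    c=robot.camera(n); cv2.imwrite(f"pics/{n}0.png",c["pixels"][:,:,::-1]); np.savez(f"{n}0.npz",**c); print(n,np.round(c["intrinsics"],1).tolist(),np.round(c["extrinsics"],4).tolist())
print(robot.nose_length,robot.get_obs())
E
```

```text
pics
scene [[376.3, 0.0, 259.5], [0.0, 376.3, 190.4], [0.0, 0.0, 1.0]] [[0.5754, -0.5973, 0.5587, 0.0316], [-0.8177, -0.4068, 0.4072, -0.3135], [-0.0159, -0.6912, -0.7225, 0.6989], [0.0, 0.0, 0.0, 1.0]]
top [[484.1, 0.0, 249.8], [0.0, 484.1, 185.8], [0.0, 0.0, 1.0]] [[-0.0199, -0.9986, 0.0493, 0.4377], [-0.9996, 0.0189, -0.0199, 0.0477], [0.0189, -0.0497, -0.9986, 1.266], [0.0, 0.0, 0.0, 1.0]]
0.025 {'time': 0.1, 'q': array([ 1.06553632e+00,  5.28362801e-01,  1.43375346e+00,  1.62560043e-05,
        1.18140657e+00, -1.78533681e-01]), 'joint_velocities': array([ 2.89304832e-05, -2.33584505e-03, -1.99763742e-03, -2.29272946e-04,
       -1.38203447e-03,  1.48293082e-03]), 'joint_torque': array([-7.22428267e-04, -4.40985775e+01, -1.77149230e+01,  6.34684274e-02,
        5.34146593e-02, -2.25147909e-05]), 'position': array([0.20028241, 0.59140576, 0.24668242]), 'tool_rot': array([ 1.62640479e-01,  9.86684926e-01, -9.06710194e-04, -3.30651579e-04]), 'ft_force': array([ 0.50653956, -0.25483844,  0.16155557]), 'moment': array([-0.00923748,  0.00269798,  0.07074137]), 'grip_force': 0.0, 'grip_width': 0.08700695197671462}
```

View pics/scene0.png

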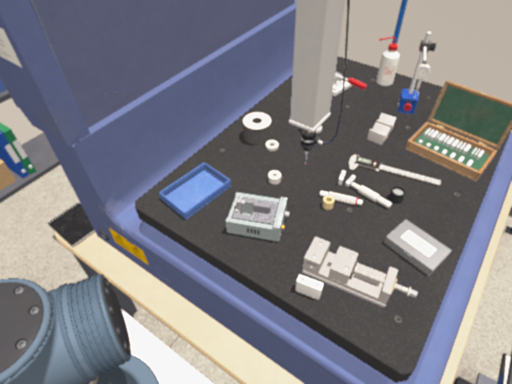

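View pics/top0.png

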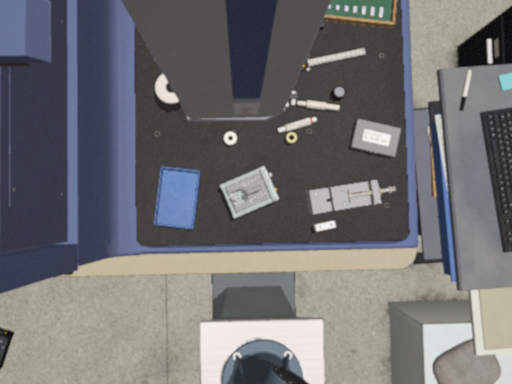

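The scene view shows the housing at about (258,217), with its stud on the right at (289,213), and the tray at (195,190). A column head hangs at (315,120). The top view shows the housing at (249,192), the tray at (177,198), the ring at (230,138), and the head's front edge at row 118. The arm starts outside the left wall, so I'll look closer.

```bash
cat > h.py <<'E'
import numpy as np,cv2
def ray(c,u,v):
    K,E=c["intrinsics"],c["extrinsics"]; d=E[:3,:3]@np.linalg.solve(K,[u,v,1.]); return E[:3,3],d
def plane(c,u,v,z):
    o,d=ray(c,u,v); return o+d*(z-o[2])/d[2]
def tri(c1,p1,c2,p2):
    o1,d1=ray(c1,*p1);o2,d2=ray(c2,*p2)
    s=np.linalg.lstsq(np.c_[d1,-d2],o2-o1,rcond=None)[0]; a,b=o1+s[0]*d1,o2+s[1]*d2
    return (a+b)/2,np.linalg.norm(a-b)
def proj(c,p):
    E=c["extrinsics"]; q=c["intrinsics"]@(E[:3,:3].T@(np.array(p)-E[:3,3])); return q[:2]/q[2]
E
python3 - <<'E'
import cv2,numpy as np
from h import *
s=cv2.imread("pics/scene0.png");t=cv2.imread("pics/top0.png")
a=cv2.resize(t[120:240,140:300],None,fx=5,fy=5,interpolation=cv2.INTER_CUBIC); cv2.imwrite("pics/topz.png",a)
b=cv2.resize(s[130:250,150:310],None,fx=5,fy=5,interpolation=cv2.INTER_CUBIC); cv2.imwrite("pics/scz.png",b)
S=dict(np.load("scene0.npz"));T=dict(np.load("top0.npz"))
for p in [(135,165),(410,165),(250,245),(68,165),(78,165)]: print(p,plane(T,*p,0))
print("head", tri(S,(292,122),T,(185,119)), tri(S,(325,128),T,(290,117)))
print(proj(S,[.2,.59,.25]),proj(T,[.2,.59,.25]))
E
```

```text
(135, 165) [0.5603174  0.32125166 0.        ]
(410, 165) [ 0.54719484 -0.40182664  0.        ]
(250, 245) [0.3459492  0.02493208 0.        ]
(68, 165) [0.56347201 0.49507657 0.        ]
(78, 165) [0.56300222 0.46919009 0.        ]
head (array([0.68227591, 0.12481938, 0.13270986]), np.float64(0.1142686747726645)) (array([ 0.63408576, -0.05755081,  0.21828846]), np.float64(0.01542729836426968))
[-44.35711785 114.88787234] [-21.83226465 331.27274257]
```

View pics/topz.png

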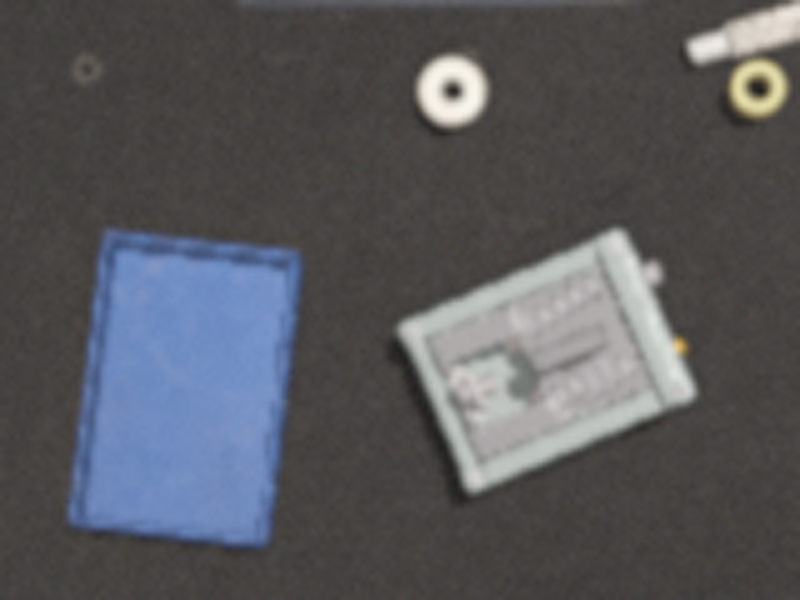

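View pics/scz.png

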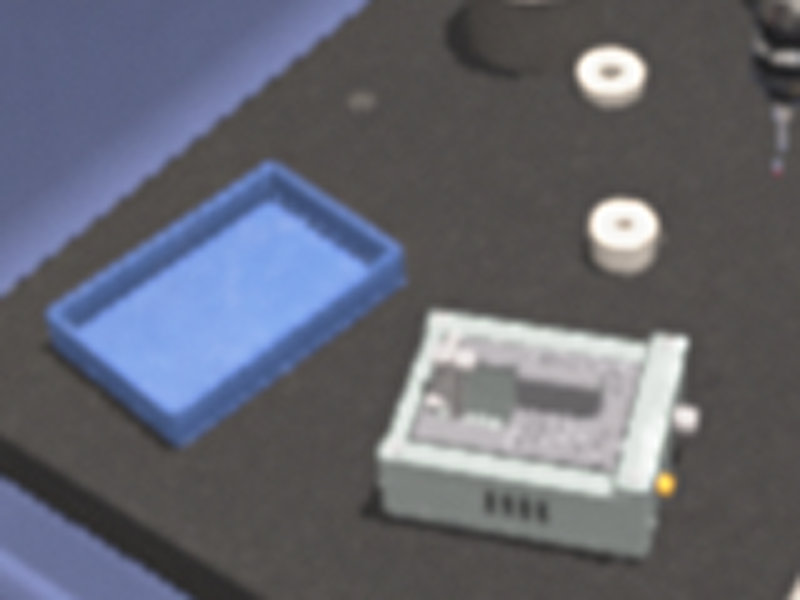

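The top crop shows the housing corners at (398,328), (470,492), (622,230) and (695,395). The wide lip (rear) is on the right, and the tab and stud face left toward the tray. The tray corners are (105,230), (302,250), (268,547) and (68,525). The scene crop agrees. Next I'll measure the poses and look at the left wall.

Run:
```python
from h import *
S=dict(np.load("scene0.npz"));T=dict(np.load("top0.npz"))
f=lambda p:((p[0]+.5)/5-.5+140,(p[1]+.5)/5-.5+120)
H=[plane(T,*f(p),z)[:2] for p,z in [((398,328),.044),((470,492),.044),((622,230),.052),((695,395),.052)]]
Tr=[plane(T,*f(p),.025)[:2] for p in [(105,230),(302,250),(268,547),(68,525)]]
H=np.array(H);Tr=np.array(Tr);print(H,Tr)
for i,j in((0,2),(1,3),(0,1),(2,3)): print("H",i,j,np.linalg.norm(H[i]-H[j]),np.degrees(np.arctan2(*(H[j]-H[i])[::-1])))
for i in range(4): d=Tr[(i+1)%4]-Tr[i];print("T",np.linalg.norm(d),np.degrees(np.arctan2(d[1],d[0])))
print("Hc",H.mean(0),"Tc",Tr.mean(0))
# scene cross-check: near corners at mm
g=lambda p:((p[0]+.5)/5-.5+150,(p[1]+.5)/5-.5+130)
for p,z in [((432,312),.044),((385,452),.044),((688,335),.052),((648,488),.052)]: print("S",plane(S,*g(p),z))
for p in [(272,160),(405,245),(180,438),(45,320)]: print("ST",plane(S,*g(p),.025))
for sp,tp in [((317,140),(290,118)),((291,122),(187,118)),((317,140),(300,110))]: print("head",tri(S,sp,T,tp))
o,d=ray(S,30,0); print("wall top >",[o+d*(x-o[0])/d[0] for x in(.3,.35)])
for p in [(140,205),(60,235),(50,210)]: print(p,plane(S,*p,0))
s=cv2.imread("pics/scene0.png")[:,:160];t=cv2.imread("pics/top0.png")[150:300,:160]
cv2.imwrite("pics/left.png",np.hstack([cv2.resize(s,(240,576)),cv2.resize(t,(560,525),interpolation=cv2.INTER_CUBIC)[:525].copy() if 0 else cv2.copyMakeBorder(cv2.resize(t,(550,516)),0,60,0,0,0)]))
```

```text
[[ 0.50103552  0.1004978 ]
 [ 0.41766274  0.06566825]
 [ 0.54789743 -0.01334945]
 [ 0.46411411 -0.04825386]] [[0.55516743 0.25052537]
 [0.54303638 0.14986552]
 [0.39144211 0.169423  ]
 [0.40471366 0.27093717]]
H 0 2 0.12311472536806406 -67.62690872460577
H 1 3 0.12302836625469216 -67.81697820084224
H 0 1 0.09035551183196854 -157.32693412841186
H 2 3 0.0907632203098819 -157.38322519225554
T 0.10138820769877677 -96.87187578671762
T 0.15285063086695846 172.6487615611141
T 0.1023780295653472 82.55162729190666
T 0.1518320666864778 -7.72604663324125
Hc [0.48267745 0.02614069] Tc [0.4735899  0.21018776]
S [0.50209876 0.09924847 0.044     ]
S [0.42146839 0.0637761  0.044     ]
S [ 0.55211496 -0.01397171  0.052     ]
S [ 0.46562083 -0.04796479  0.052     ]
ST [0.55655561 0.25104158 0.025     ]
ST [0.5454708  0.15155796 0.025     ]
ST [0.38529689 0.15896351 0.025     ]
ST [0.40346533 0.26633563 0.025     ]
head (array([ 0.63218598, -0.05324751,  0.18758708]), np.float64(0.033718486360449905))
head (array([0.68328514, 0.12381796, 0.13165072]), np.float64(0.10651389797807206))
head (array([ 0.64029516, -0.06427285,  0.19117571]), np.float64(0.06196779874737982))
wall top > [array([0.3       , 0.27133871, 0.50792029]), array([0.35      , 0.38029067, 0.4723351 ])]
(140, 205) [ 3.63119532e-01  2.97943338e-01 -1.11022302e-16]
(60, 235) [0.19236975 0.38237668 0.        ]
(50, 210) [0.22504561 0.47084698 0.        ]
```

View pics/left.png

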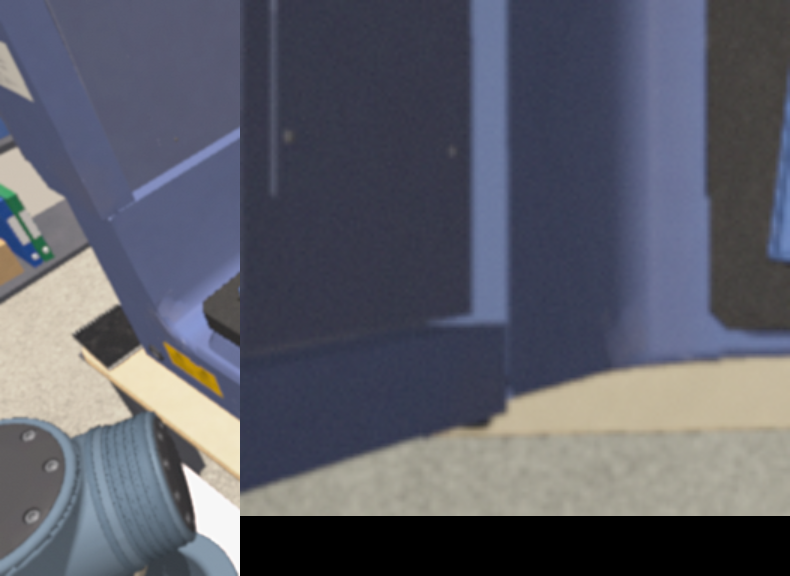

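The crop shows the left jamb at about x≥0.3, y≥0.32, so the arm has to retract, swing round it at small radius and come in from the front. I'll write a small helper for deltas and make the first move.

```bash
cat >> h.py <<'E'
from scipy.spatial.transform import Rotation as Rn
HC=np.array([.484,.0258]);HY=np.radians(-67.5)
def hw(x,y,z):
    c,s=np.cos(HY),np.sin(HY); return np.array([HC[0]+c*x-s*y,HC[1]+s*x+c*y,z])
def delta(o,p,yaw,tilt=0):
    """o obs; p target TCP; yaw=world azimuth (deg) of tool y; tilt deg about tool y"""
    a=np.radians(yaw);y=np.array([np.cos(a),np.sin(a),0]);z=np.array([0,0,-1.]);x=np.cross(y,z)
    R=Rn.from_matrix(np.c_[x,y,z])*Rn.from_euler('y',tilt,degrees=True);R0=Rn.from_quat(o["tool_rot"])
    return np.round(R0.inv().apply(np.array(p)-o["position"])*1e3,1),np.round((R0.inv()*R).as_rotvec(degrees=True),1)
E
python3 -m crank '[8,-39,0,0,0,7,0, 16,-78,0,0,0,14,0, 24,-117,0,0,0,21,0, 32,-156,0,0,0,28,0, 40,-194,0,0,0,35,0]'
python3 - <<'E'
from rig import robot
from h import *
o=robot.get_obs();print(o["position"],o["q"],delta(o,[.2,.36,.25],0))
E
```

```text
time: 0.52
position: [0.0992, 0.4188, 0.2471]
tool_rot: [0.455, 0.891, -0.001, -0.0]
ft_force: [-0.1, -0.3, -0.2]
grip_width: 0.0875
grip_force: 0.0
[0.09921724 0.41883209 0.24705587] [1.07734670e+00 2.67614028e-01 1.89706676e+00 2.50399738e-05
 9.78353540e-01 4.50300603e-01] (array([-106.8,   47.1,   -2.9]), array([-0.1,  0.1, 35.9]))
```

```bash
python3 -m crank '[-21,9,0,0,0,7,0, -42,19,0,0,0,14,0, -64,28,0,0,0,21,0, -85,38,0,0,0,28,0, -106,47,0,0,0,35,0]'
python3 - <<'E'
from rig import robot
from h import *
o=robot.get_obs();print(o["position"],o["q"],delta(o,[.265,.29,.25],-42))
t=robot.camera("top")["pixels"][:,:,::-1];s=robot.camera("scene")["pixels"][:,:,::-1]
cv2.imwrite("pics/c.png",np.hstack([cv2.resize(t[200:,:250],(500,368)),cv2.resize(s[:,:200],(200,384))[:368]]))
E
```

```text
time: 0.93
position: [0.2017, 0.3627, 0.2475]
tool_rot: [0.701, 0.713, -0.0, 0.0]
ft_force: [-0.5, -0.5, -0.6]
grip_width: 0.0867
grip_force: 0.0
[0.20169574 0.36265355 0.24752454] [ 7.92454205e-01  2.44970692e-01  1.93092980e+00 -1.82240368e-05
  9.65704257e-01  7.75876280e-01] (array([-73.7,  62.1,  -2.5]), array([ 0.,  0., 43.]))
```

View pics/c.png

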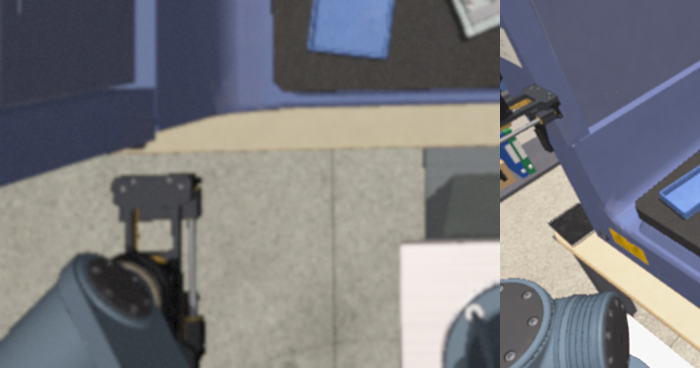

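The gripper body is long along the tool y axis (bar at rows 175–220, columns 112–200, about 88 px wide). It's clear of the jamb, so I'll turn it tangential before rounding the corner.

```bash
python3 -m crank '[-6,0,0,0,0,7,0, -12,0,0,0,0,14,0, -18,0,0,0,0,21,0, -24,0,0,0,0,28,0, -30,0,0,0,0,35,0]'
python3 - <<'E'
from rig import robot
from h import *
o=robot.get_obs();print(o["position"],delta(o,[.27,.28,.25],-40),delta(o,[.33,.2,.25],-40))
E
```

```text
time: 1.45
position: [0.2008, 0.3332, 0.2474]
tool_rot: [0.883, 0.47, -0.001, -0.0]
ft_force: [0.2, 0.8, 0.2]
grip_width: 0.0874
grip_force: 0.0
[0.2008343  0.33319655 0.24735889] (array([-5.5, 87.1, -2.7]), array([-0. ,  0. ,  6.1])) (array([-38.4, 181.5,  -2.7]), array([-0. ,  0. ,  6.1]))
```

```bash
python3 -m crank '[-2,29,0,0,0,3,0, -4,58,0,0,0,6,0, -6,87,0,0,0,6,0, -22,127,0,0,0,6,0, -38,165,0,0,0,6,0]'
python3 - <<'E'
from rig import robot
from h import *
o=robot.get_obs();print(o["position"],o["q"],delta(o,hw(-.085,0,.25),22.5),delta(o,hw(-.085,0,.15),22.5))
E
```

```text
time: 1.87
position: [0.3178, 0.2106, 0.2475]
tool_rot: [0.904, 0.427, 0.0, -0.0]
ft_force: [1.3, 0.3, 0.1]
grip_width: 0.0868
grip_force: 0.0
[0.31777921 0.21064719 0.24754415] [2.89587243e-01 1.97060375e-01 2.00313451e+00 5.83465755e-04
 9.41044871e-01 9.78080578e-01] (array([  2.9, 170.8,  -2.5]), array([  0.,  -0., -62.])) (array([  2.9, 170.8,  97.5]), array([  0.,  -0., -62.]))
```

```bash
python3 -m crank '[0,34,0,0,0,-7,255, 0,68,0,0,0,-14,255, 2,102,0,0,0,-21,255, 3,137,0,0,0,-28,255, 3,171,0,0,0,-35,255]' 20
python3 -m crank '[0,0,10,0,0,-7,255, 0,0,30,0,0,-14,255, 0,0,50,0,0,-21,255, 0,0,70,0,0,-27,255, 0,0,97,0,0,-27,255]'
python3 - <<'E'
from rig import robot
from h import *
o=robot.get_obs();print(o["position"],o["ft_force"],o["grip_width"],delta(o,hw(-.085,0,.087),22.5))
c=robot.camera("top");s=robot.camera("scene");np.savez("t1.npz",**c);np.savez("s1.npz",**s)
t=c["pixels"][120:240,160:300,::-1];s=s["pixels"][130:250,190:310,::-1]
cv2.imwrite("pics/d.png",np.hstack([cv2.resize(t,(420,360),interpolation=2),cv2.resize(s,(360,360),interpolation=2)]))
E
```

```text
time: 2.28
position: [0.4518, 0.1033, 0.2474]
tool_rot: [0.736, 0.676, 0.0, -0.0]
ft_force: [-0.9, 0.0, 0.4]
grip_width: 0.0617
grip_force: 0.0
time: 2.7
position: [0.4512, 0.1047, 0.1504]
tool_rot: [0.559, 0.829, 0.001, 0.001]
ft_force: [0.9, 0.0, 0.0]
grip_width: 0.0283
grip_force: 0.0
[0.45121676 0.1046833  0.150358  ] [0.88182706 0.02811817 0.04225514] 0.028306690934516238 (array([-0.4, -0. , 63.4]), array([ 0.1,  0. , -0.5]))
```

View pics/d.png

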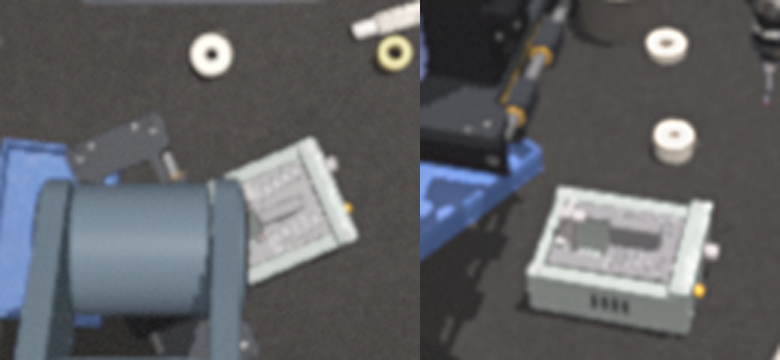

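The gripper is now above the tray side of the housing front at the right yaw, and the housing is unobstructed. I'll descend next, then feel for the stud.

```bash
cat > f.py <<'E'
from rig import robot
from h import *
o=robot.get_obs();u=hw(1,0,0)-hw(0,0,0);p=o["position"]-hw(0,0,0);v=hw(0,1,0)-hw(0,0,0)
print("hx %.1f hy %.1f z %.1f Fx %.1f Fz %.1f w %.1f g %.1f t %.1f"%(p@u*1e3,p@v*1e3,p[2]*1e3,o["ft_force"]@u,o["ft_force"][2],o["grip_width"]*1e3,o["grip_force"],o["time"]))
E
python3 -m crank '[0,0,20,0,0,0,255, 0,0,40,0,0,0,255, 0,0,55,0,0,0,255, 0,0,63,0,0,0,255, 0,0,63,0,0,0,255]'|head -1; python3 f.py
python3 -m crank '[-2,0,0,0,0,0,255, -4,0,0,0,0,0,255, -6,0,0,0,0,0,255, -7,0,0,0,0,0,255, -8,0,0,0,0,0,255]'|head -1; python3 f.py
```

```text
time: 3.22
hx -85.5 hy -1.1 z 87.1 Fx -0.1 Fz -0.6 w 0.4 g 0.0 t 3.2
time: 3.63
hx -76.6 hy -0.5 z 88.2 Fx 0.3 Fz -0.0 w 0.1 g 0.0 t 3.6
```

```bash
python3 -m crank '[-1,0,0,0,0,0,255, -2,0,0,0,0,0,255, -2.5,0,0,0,0,0,255, -3,0,0,0,0,0,255, -3,0,0,0,0,0,255]'|head -1; python3 f.py
python3 -m crank '[-1,0,0,0,0,0,255, -2,0,0,0,0,0,255, -2.5,0,0,0,0,0,255, -3,0,0,0,0,0,255, -3,0,0,0,0,0,255]'|head -1; python3 f.py
```

```text
time: 4.05
hx -73.9 hy -1.0 z 87.5 Fx 0.1 Fz 0.3 w 0.3 g 0.0 t 4.0
time: 4.47
hx -70.9 hy -1.0 z 87.5 Fx -0.6 Fz 0.5 w 0.6 g 0.0 t 4.5
```

```bash
python3 -m crank '[-1,0,0,0,0,0,255, -2,0,0,0,0,0,255, -2.5,0,0,0,0,0,255, -3,0,0,0,0,0,255, -3,0,0,0,0,0,255]'|head -1; python3 f.py
```

```text
time: 4.88
hx -67.8 hy -1.0 z 87.6 Fx -0.1 Fz 0.1 w 0.5 g 0.0 t 4.9
```

```bash
for i in 1 2; do python3 -m crank '[-1,0,0,0,0,0,255, -2,0,0,0,0,0,255, -2.5,0,0,0,0,0,255, -3,0,0,0,0,0,255, -3,0,0,0,0,0,255]'|head -1; python3 f.py; done
```

```text
time: 5.3
hx -64.8 hy -1.0 z 87.5 Fx 0.0 Fz 0.3 w 0.5 g 0.0 t 5.3
time: 5.72
hx -61.9 hy -1.1 z 87.6 Fx -0.6 Fz 0.1 w 0.4 g 0.0 t 5.7
```

```bash
python3 -m crank '[-1,0,0,0,0,0,255, -2,0,0,0,0,0,255, -2.5,0,0,0,0,0,255, -3,0,0,0,0,0,255, -3,0,0,0,0,0,255]'|head -1; python3 f.py
```

```text
time: 6.13
hx -58.9 hy -1.1 z 87.5 Fx -0.8 Fz -0.0 w 0.6 g 0.1 t 6.1
```

```bash
python3 -m crank '[-1,0,0,0,0,0,255, -2,0,0,0,0,0,255, -2.5,0,0,0,0,0,255, -3,0,0,0,0,0,255, -3,0,0,0,0,0,255]'|head -1; python3 f.py
```

```text
time: 6.55
hx -56.4 hy -1.4 z 87.6 Fx -3.5 Fz 2.8 w 0.6 g 1.9 t 6.5
```

```bash
python3 -m crank '[-0.5,0,0,0,0,0,255, -1,0,0,0,0,0,255, -1.5,0,0,0,0,0,255, -2,0,0,0,0,0,255, -2,0,0,0,0,0,255]'|head -1; python3 f.py
```

```text
time: 6.97
hx -54.2 hy -1.4 z 87.6 Fx -5.4 Fz 4.6 w 0.2 g 2.8 t 7.0
```

```bash
python3 -m crank '[-0.3,0,0,0,0,0,255, -0.6,0,0,0,0,0,255, -1,0,0,0,0,0,255, -1,0,0,0,0,0,255, -1,0,0,0,0,0,255]'|head -1; python3 f.py
python3 - <<'E'
from rig import robot
from h import *
s=robot.camera("scene");np.savez("s2.npz",**s)
a=np.load("s1.npz")["pixels"][160:250,220:310].astype(int);b=s["pixels"][160:250,220:310].astype(int)
print(np.abs(a-b).mean())
E
```

```text
time: 7.38
hx -53.3 hy -1.4 z 87.7 Fx -6.1 Fz 4.6 w 0.4 g 3.0 t 7.4
9.38798353909465
```

```bash
python3 -m crank '[-0.3,0,0,0,0,0,255, -0.6,0,0,0,0,0,255, -0.8,0,0,0,0,0,255, -0.8,0,0,0,0,0,255, -0.8,0,0,0,0,0,255]'|head -1; python3 f.py
python3 -m crank '[0,0,0,0,0,0,255, 0,0,0,0,0,0,255, 0,0,0,0,0,0,255, 0,0,0,0,0,0,255, 0,0,0,0,0,0,255]'|head -1; python3 f.py
python3 - <<'E'
from rig import robot
from h import *
s=robot.camera("scene");np.savez("s3.npz",**s)
a=np.load("s2.npz")["pixels"][190:240,225:295].astype(int);b=s["pixels"][190:240,225:295].astype(int)
print(np.abs(a-b).mean(),(np.abs(a-b).max(2)>40).sum())
E
```

```text
time: 7.85
hx -52.6 hy -1.4 z 87.7 Fx -5.4 Fz 5.5 w 0.3 g 3.2 t 7.8
time: 8.27
hx -52.6 hy -1.5 z 87.7 Fx -5.6 Fz 4.6 w 0.1 g 3.2 t 8.3
1.4844761904761905 0
```

```bash
python3 -m crank '[-0.3,0,0,0,0,0,255, -0.6,0,0,0,0,0,255, -0.8,0,0,0,0,0,255, -0.8,0,0,0,0,0,255, -0.8,0,0,0,0,0,255]'|head -1; python3 f.py
python3 -m crank '[0,0,0,0,0,0,255, 0,0,0,0,0,0,255, 0,0,0,0,0,0,255, 0,0,0,0,0,0,255, 0,0,0,0,0,0,255]'|head -1; python3 f.py
python3 - <<'E'
from rig import robot
from h import *
s=robot.camera("scene");np.savez("s4.npz",**s)
a=np.load("s2.npz")["pixels"][190:240,225:295].astype(int);b=s["pixels"][190:240,225:295].astype(int)
print(np.abs(a-b).mean(),(np.abs(a-b).max(2)>40).sum())
cv2.imwrite("pics/s4.png",np.hstack([cv2.resize(np.load("s2.npz")["pixels"][160:250,200:300,::-1],(400,360),interpolation=2),cv2.resize(s["pixels"][160:250,200:300,::-1],(400,360),interpolation=2)]))
E
```

```text
time: 8.73
hx -51.9 hy -1.5 z 87.8 Fx -6.2 Fz 5.3 w 0.3 g 3.5 t 8.7
time: 9.15
hx -51.9 hy -1.5 z 87.7 Fx -6.2 Fz 6.2 w 0.4 g 3.4 t 9.2
2.0813333333333333 9
```

```bash
cat > d.py <<'E'
import sys
from rig import robot
from h import *
s=robot.camera("scene");np.savez(sys.argv[1],**s)
a=np.load("s2.npz")["pixels"][190:240,225:295].astype(int);b=s["pixels"][190:240,225:295].astype(int)
print(np.abs(a-b).mean(),(np.abs(a-b).max(2)>40).sum())
E
python3 -m crank '[-0.3,0,0,0,0,0,255, -0.6,0,0,0,0,0,255, -0.8,0,0,0,0,0,255, -0.8,0,0,0,0,0,255, -0.8,0,0,0,0,0,255]'|head -1; python3 f.py
python3 -m crank '[0,0,0,0,0,0,255, 0,0,0,0,0,0,255, 0,0,0,0,0,0,255, 0,0,0,0,0,0,255, 0,0,0,0,0,0,255]'|head -1; python3 f.py
python3 d.py s5.npz
```

```text
time: 9.62
hx -51.1 hy -1.5 z 87.8 Fx -6.3 Fz 5.5 w 0.4 g 3.6 t 9.6
time: 10.03
hx -51.1 hy -1.5 z 87.7 Fx -6.8 Fz 4.8 w 0.6 g 3.6 t 10.0
6.1386666666666665 136
```

The picture difference has jumped, so the cover is probably rising. I'll keep the tab pressed and watch.

```bash
python3 -m crank '[0,0,0,0,0,0,255, 0,0,0,0,0,0,255, 0,0,0,0,0,0,255, 0,0,0,0,0,0,255, 0,0,0,0,0,0,255]'|head -1; python3 f.py; python3 d.py s6.npz
python3 -m crank '[0,0,0,0,0,0,255, 0,0,0,0,0,0,255, 0,0,0,0,0,0,255, 0,0,0,0,0,0,255, 0,0,0,0,0,0,255]'|head -1; python3 f.py; python3 d.py s7.npz
python3 -m crank '[0,0,0,0,0,0,255, 0,0,0,0,0,0,255, 0,0,0,0,0,0,255, 0,0,0,0,0,0,255, 0,0,0,0,0,0,255]'|head -1; python3 f.py; python3 d.py s8.npz
python3 -c "
from h import *
cv2.imwrite('pics/s8.png',np.hstack([cv2.resize(np.load(f)['pixels'][160:250,210:300,::-1],(380,380),interpolation=2) for f in('s2.npz','s8.npz')]))"
```

```text
time: 10.5
hx -51.2 hy -1.5 z 87.8 Fx -7.0 Fz 4.8 w 0.3 g 3.6 t 10.5
6.1811428571428575 132
time: 10.97
hx -51.2 hy -1.5 z 87.7 Fx -6.3 Fz 5.7 w 0.3 g 3.6 t 11.0
6.167714285714286 131
time: 11.43
hx -51.2 hy -1.5 z 87.8 Fx -7.0 Fz 6.2 w 0.3 g 3.6 t 11.4
6.116476190476191 131
```

View pics/s8.png

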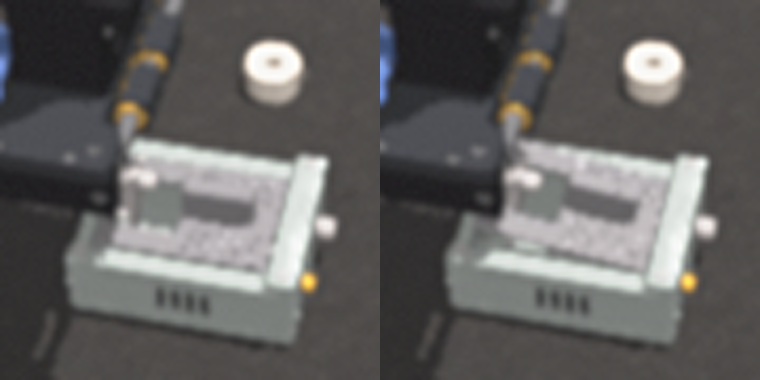

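The right half shows the cover tilted up at its front, with its near front corner at (503,232) against (113,245) before. I'll check that height against the expected full pop-up.

Run:
```python
from h import *
s=dict(np.load("s8.npz"))
for n,p in (("before",(113,245)),("now",(123,232))):print(n,p[0]/4.222+210,p[1]/4.222+160)
for z,x in ((.044,-.05),(.048,-.05),(.052,-.0495),(.056,-.049),(.0595,-.0485)): print(z,proj(s,hw(x,-.033,z)))
```

```text
before 236.76456655613453 218.02936996684036
now 239.1331122690668 214.9502605400284
0.044 [231.69496874 217.19219388]
0.048 [231.57198671 216.05523075]
0.052 [231.66295641 214.9456709 ]
0.056 [231.75456875 213.82827276]
0.0595 [231.86229467 212.84845673]
```

Run:
```python
from h import *
s=dict(np.load("s8.npz"))
for th in (0,.08,.12,.16):
    # pivot at tongue x=.052; top edge y=-.033 ; and bottom edge
    r=[]
    for x in np.arange(-.05,-.02,.002):
        L=.052-x
        r.append(np.r_[proj(s,hw(.052-L*np.cos(th)-.004*np.sin(th)*0,-.033,.040+L*np.sin(th)+.004*np.cos(th))),proj(s,hw(.052-L*np.cos(th),-.033,.040+L*np.sin(th)))])
    r=np.array(r); print(th,np.interp([236.8,239.1],r[:,0],r[:,1]),np.interp([236.8,239.1],r[:,2],r[:,3]))
```

```text
0 [218.03362149 218.41271485] [219.14522057 219.52545586]
0.08 [216.02110067 216.51824708] [217.13750383 217.63538431]
0.12 [215.00744738 215.56421281] [216.12358058 216.68087343]
0.16 [213.9843895  214.60143078] [215.09847128 215.71583196]
```

The measured tilt is about 0.15 rad, so the cover is fully popped up. I'll let go of the tab, raise the tool and go above the rib.

```bash
python3 -m crank '[2,0,0,0,0,0,255, 5,0,0,0,0,0,255, 9,0,0,0,0,0,255, 15,0,0,0,0,0,255, 22,0,0,0,0,0,255]'|head -1; python3 f.py
python3 -m crank '[0,0,-20,0,0,0,130, 0,0,-40,0,0,0,130, 0,0,-55,0,0,0,130, 0,0,-60,0,0,0,130, 0,0,-60,0,0,0,130]'|head -1; python3 f.py
python3 d.py s9.npz
python3 - <<'E'
from rig import robot
from h import *
o=robot.get_obs();print(o["tool_rot"],delta(o,hw(.0228,0,.110),22.5,9),delta(o,hw(.0175,0,.077),22.5,9))
E
```

```text
time: 11.9
hx -72.1 hy -0.4 z 87.5 Fx 0.3 Fz -0.3 w 0.3 g 0.0 t 11.9
time: 12.32
hx -72.3 hy 0.0 z 148.6 Fx 0.6 Fz 0.1 w 25.9 g 0.0 t 12.3
13.150571428571428 370
[5.61303737e-01 8.27609508e-01 2.96999414e-04 7.26814461e-04] (array([-95.3,   1.9,  37.8]), array([ 0.1,  9.1, -0.8])) (array([-90. ,   1.8,  70.8]), array([ 0.1,  9.1, -0.8]))
```

```bash
python3 -m crank '[-25,0,0,0,2,0,130, -55,1,0,0,5,0,130, -80,1,10,0,9,-0.5,130, -95,2,25,0,9,-0.8,130, -95,2,38,0,9,-0.8,130]'|head -1; python3 f.py
python3 - <<'E'
from rig import robot
from h import *
o=robot.get_obs();print(delta(o,hw(.0175,0,.077),22.5,9))
s=robot.camera("scene");np.savez("s10.npz",**s)
cv2.imwrite("pics/s10.png",cv2.resize(s["pixels"][150:250,200:310,::-1],(770,700),interpolation=2)[:600])
E
```

```text
time: 12.78
hx 27.4 hy 0.8 z 107.9 Fx -0.8 Fz -0.2 w 42.7 g 0.0 t 12.8
(array([ 5., -1., 32.]), array([ 0.2,  0.2, -0.2]))
```

View pics/s10.png

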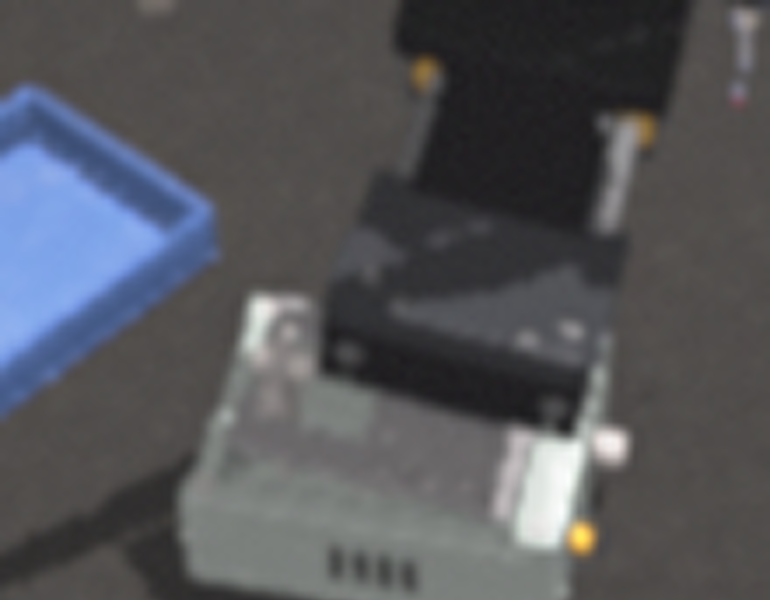

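The gripper is above the rib, with the opening spanning it and the housing still in place. Gripper shadow covers the lid, so I can't read its tilt here. I'll descend with force checks.

```bash
python3 -m crank '[5,-1,6,0,0,0,130, 5,-1,12,0,0,0,130, 5,-1,17,0,0,0,130, 5,-1,20,0,0,0,130, 5,-1,20,0,0,0,130]'|head -1; python3 f.py
python3 -m crank '[0,0,3,0,0,0,130, 0,0,6,0,0,0,130, 0,0,9,0,0,0,130, 0,0,11,0,0,0,130, 0,0,11,0,0,0,130]'|head -1; python3 f.py
```

```text
time: 13.25
hx 13.4 hy -1.4 z 90.3 Fx -0.8 Fz 0.3 w 42.5 g 0.0 t 13.2
time: 13.67
hx 12.5 hy -1.4 z 79.4 Fx 0.6 Fz -0.4 w 42.6 g 0.0 t 13.7
```

```bash
python3 -m crank '[-2,1,1,0,0,0,160, -2,1,1.5,0,0,0,180, -2,1,1.5,0,0,0,190, -2,1,1.5,0,0,0,200, -2,1,1.5,0,0,0,205]' 5; python3 f.py
python3 -m crank '[0,0,0,0,0,0,210, 0,0,0,0,0,0,215, 0,0,0,0,0,0,220, 0,0,0,0,0,0,225, 0,0,0,0,0,0,225]' 5; python3 f.py
```

```text
time: 14.08
position: [0.4893, 0.0124, 0.078]
tool_rot: [0.554, 0.829, 0.044, -0.065]
ft_force: [-0.3, 0.3, -0.9]
grip_width: 0.0203
grip_force: 0.0
hx 14.4 hy -0.3 z 78.0 Fx -0.4 Fz -0.9 w 20.3 g 0.0 t 14.1
time: 14.5
position: [0.4889, 0.0124, 0.0779]
tool_rot: [0.554, 0.829, 0.044, -0.065]
ft_force: [-1.0, -0.6, 0.8]
grip_width: 0.0121
grip_force: 5.0
hx 14.3 hy -0.6 z 77.9 Fx 0.2 Fz 0.8 w 12.1 g 5.0 t 14.5
```

Gripped at 12 mm with almost no side load. I'll firm the grip and draw slowly, watching the force.

```bash
python3 -m crank '[0,0,0,0,0,0,255, 0,0,0,0,0,0,255, 0.5,0,0.1,0,0,0,255, 1,0,0.2,0,0,0,255, 1.5,0,0.2,0,0,0,255]' 18|tail -2; python3 f.py
python3 -m crank '[0.5,0,0.1,0,0,0,255, 1,0,0.2,0,0,0,255, 1.5,0,0.2,0,0,0,255, 2,0,0.3,0,0,0,255, 2.5,0,0.4,0,0,0,255]'|tail -2; python3 f.py
```

```text
grip_width: 0.0116
grip_force: 18.0
hx 13.5 hy -0.3 z 78.0 Fx 3.0 Fz 1.6 w 11.6 g 18.0 t 14.9
grip_width: 0.0118
grip_force: 18.0
hx 11.0 hy -0.3 z 78.0 Fx 3.6 Fz 1.7 w 11.8 g 18.0 t 15.3
```

```bash
python3 -m crank '[0.8,0,0.1,0,0,0,255, 1.6,0,0.2,0,0,0,255, 2.4,0,0.4,0,0,0,255, 3.2,0,0.5,0,0,0,255, 4,0,0.6,0,0,0,255]'|tail -2; python3 f.py
```

```text
grip_width: 0.0122
grip_force: 18.0
hx 7.0 hy -0.2 z 78.0 Fx 4.2 Fz 1.8 w 12.2 g 18.0 t 15.8
```

```bash
python3 -m crank '[0.8,0,0.1,0,0,0,255, 1.6,0,0.2,0,0,0,255, 2.4,0,0.4,0,0,0,255, 3.2,0,0.5,0,0,0,255, 3.2,0,0.5,0,0,0,255]'|head -1; python3 f.py
python3 -m crank '[0.1,0,-0.5,0,0,0,255, 0.2,0,-1,0,0,0,255, 0.3,0,-2,0,0,0,255, 0.5,0,-3,0,0,0,255, 0.5,0,-3,0,0,0,255]'|tail -2; python3 f.py
```

```text
time: 16.17
hx 3.6 hy -0.2 z 78.1 Fx 3.3 Fz 1.0 w 11.7 g 18.0 t 16.2
grip_width: 0.0119
grip_force: 18.0
hx 2.5 hy -0.0 z 81.1 Fx -0.2 Fz -1.6 w 11.9 g 18.0 t 16.6
```

```bash
python3 -m crank '[0.3,0,-2,0,0,0,255, 0.6,0,-4,0,0,0,255, 1,0,-7,0,0,0,255, 1.4,0,-10,0,0,0,255, 2,0,-14,0,0,0,255]'|tail -2; python3 f.py
python3 -m crank '[1,0,-6,0,0,0,255, 2,0,-13,0,0,0,255, 3,0,-20,0,0,0,255, 4,0,-30,0,0,0,255, 6,0,-40,0,0,0,255]'|tail -2; python3 f.py
```

```text
grip_width: 0.0118
grip_force: 18.0
hx 3.2 hy -0.3 z 95.5 Fx -0.5 Fz -1.6 w 11.8 g 18.0 t 17.0
grip_width: 0.012
grip_force: 18.0
hx 3.7 hy -0.3 z 136.7 Fx 0.8 Fz -1.3 w 12.0 g 18.0 t 17.4
```

The cover is free: no drag, only its own weight on the wrist. I'll carry it over the tray while levelling and turning it.

Run:
```python
from rig import robot
from h import *
o=robot.get_obs();print(o["q"],delta(o,[.482,.022,.15],52.5),delta(o,[.481,.10,.155],52.5))
```

```text
[-0.25965317  0.54415706  1.84319203  0.16622146  0.85586274 -0.76752759] (array([  3. ,  -2.9, -13. ]), array([  2.4,  -8.8, -30. ])) (array([75.4, 26. , -6.6]), array([  2.4,  -8.8, -30. ]))
```

```bash
python3 -m crank '[10,3,-8,0.5,-1.8,-6,255, 25,8,-8,1,-3.6,-12,255, 40,13,-8,1.4,-5.3,-18,255, 58,20,-7,1.9,-7,-24,255, 75,26,-7,2.4,-8.8,-30,255]'|tail -2
python3 - <<'E'
from rig import robot
from h import *
o=robot.get_obs();print(o["position"],o["ft_force"],delta(o,[.481,.204,.155],82.5))
E
```

```text
grip_width: 0.0118
grip_force: 18.0
[0.48145022 0.10038757 0.15543457] [-0.4301291  -0.38517195 -2.23318396] (array([63. , 82.2,  0.3]), array([ -0. ,   0.2, -29.7]))
```

```bash
python3 -m crank '[12,16,0,0,0,-6,255, 25,33,0,0,0,-12,255, 38,50,0,0,0,-18,255, 51,66,0,0,0,-24,255, 63,82,0,0,0,-29.7,255]'|tail -2
python3 -m crank '[0,0,10,0,0,0,255, 0,0,25,0,0,0,255, 0,0,40,0,0,0,255, 0,0,55,0,0,0,255, 0,0,65,0,0,0,255]'|tail -2
python3 - <<'E'
from rig import robot
from h import *
o=robot.get_obs();print(o["position"],o["ft_force"],delta(o,[.481,.204,.045],82.5))
s=robot.camera("scene")
cv2.imwrite("pics/s11.png",cv2.resize(s["pixels"][130:250,140:300,::-1],(800,600),interpolation=2))
E
```

```text
grip_width: 0.0116
grip_force: 18.0
grip_width: 0.0116
grip_force: 18.0
[0.4803826  0.20246046 0.08834354] [-0.23124446 -0.71111198 -1.61286959] (array([-0.4,  1.6, 43.3]), array([-0. , -0.1, -0.3]))
```

View pics/s11.png

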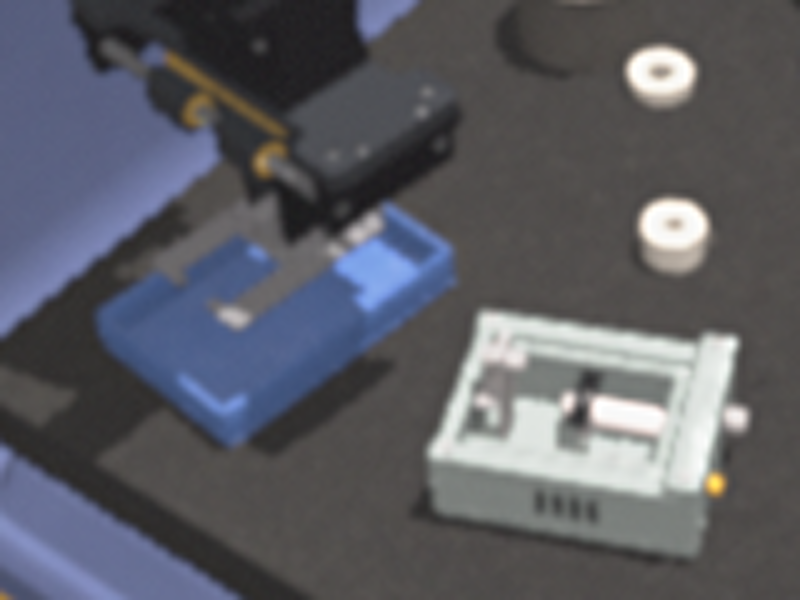

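The cover is held level above the tray at about (290,270), aligned with its length. The open housing is empty and undisturbed, and the bystanders are untouched. I'll lower it gently.

```bash
python3 -m crank '[0,1,10,0,0,0,255, 0,1,20,0,0,0,255, 0,1,30,0,0,0,255, 0,1,38,0,0,0,255, 0,1,43,0,0,0,255]'|tail -2; python3 f.py
python3 -m crank '[0,0,2,0,0,0,255, 0,0,4,0,0,0,255, 0,0,6,0,0,0,255, 0,0,7,0,0,0,255, 0,0,7,0,0,0,255]'|head -1; python3 f.py
```

```text
grip_width: 0.0116
grip_force: 18.0
hx -165.8 hy 65.3 z 45.2 Fx -0.2 Fz -1.1 w 11.6 g 18.0 t 19.1
time: 19.55
hx -165.8 hy 65.7 z 39.3 Fx 0.6 Fz -0.4 w 12.0 g 18.0 t 19.6
```

```bash
python3 -m crank '[0,0,0.5,0,0,0,255, 0,0,1,0,0,0,255, 0,0,1.5,0,0,0,255, 0,0,1.5,0,0,0,255, 0,0,1.5,0,0,0,255]'|head -1; python3 f.py
```

```text
time: 19.97
hx -165.8 hy 65.7 z 37.8 Fx 0.8 Fz -0.6 w 11.9 g 18.0 t 20.0
```

```bash
python3 -m crank '[0,0,0.5,0,0,0,255, 0,0,1,0,0,0,255, 0,0,1.2,0,0,0,255, 0,0,1.2,0,0,0,255, 0,0,1.2,0,0,0,255]'|head -1; python3 f.py
```

```text
time: 20.38
hx -165.8 hy 65.6 z 36.6 Fx 0.5 Fz -0.9 w 12.0 g 18.0 t 20.4
```

```bash
python3 -m crank '[0,0,0.5,0,0,0,255, 0,0,1,0,0,0,255, 0,0,1,0,0,0,255, 0,0,1,0,0,0,255, 0,0,1,0,0,0,255]'|head -1; python3 f.py
```

```text
time: 20.8
hx -165.8 hy 65.6 z 35.6 Fx 0.6 Fz -1.6 w 11.9 g 18.0 t 20.8
```

```bash
python3 -m crank '[0,0,0.5,0,0,0,255, 0,0,1,0,0,0,255, 0,0,1,0,0,0,255, 0,0,1,0,0,0,255, 0,0,1,0,0,0,255]'|head -1; python3 f.py
```

```text
time: 21.22
hx -165.8 hy 65.8 z 35.0 Fx -0.0 Fz 4.7 w 11.9 g 18.0 t 21.2
```

```bash
python3 -m crank '[0,0,0.5,0,0,0,255, 0,0,0.8,0,0,0,255, 0,0,0.8,0,0,0,255, 0,0,0.8,0,0,0,255, 0,0,0.8,0,0,0,255]'|head -1; python3 f.py
```

```text
time: 21.63
hx -165.8 hy 65.8 z 35.0 Fx 0.3 Fz 11.7 w 11.9 g 18.0 t 21.6
```

Contact at the predicted height. I'll relieve the pressure, open, and rise.

```bash
python3 -m crank '[0,0,-0.5,0,0,0,255, 0,0,-1.1,0,0,0,255, 0,0,-1.1,0,0,0,220, 0,0,-1.1,0,0,0,190, 0,0,-1.1,0,0,0,150]'|tail -2; python3 f.py
python3 -m crank '[0,0,0,0,0,0,140, 0,0,0,0,0,0,140, 0,0,-5,0,0,0,140, 0,0,-15,0,0,0,140, 0,0,-35,0,0,0,140]'|tail -2; python3 f.py
python3 -m crank '[0,0,-30,0,0,0,140, 0,0,-60,0,0,0,140, 0,0,-90,0,0,0,140, 0,0,-110,0,0,0,140, 0,0,-120,0,0,0,140]'|tail -2; python3 f.py
python3 - <<'E'
from rig import robot
from h import *
s=robot.camera("scene")
im=s["pixels"][:,:,::-1]
hsv=cv2.cvtColor(im.copy(),cv2.COLOR_BGR2HSV)
# cover test: grey (low sat) pixels inside the projected tray interior
T=np.array([.473,.209]);a=np.radians(-7.5);e=np.array([np.cos(a),np.sin(a)]);n=np.array([-e[1],e[0]])
for l in np.arange(-.07,.071,.01):
    print("%4d "%(l*1e3),"".join("#" if hsv[tuple(np.round(proj(s,[*(T+l*e+w*n),.007])).astype(int)[::-1])][1]<75 else "." for w in np.arange(-.045,.046,.0075)))
E
```

```text
grip_width: 0.019
grip_force: 0.0
hx -165.8 hy 65.7 z 34.6 Fx -0.3 Fz 0.2 w 19.0 g 0.0 t 22.1
grip_width: 0.0384
grip_force: 0.0
hx -166.0 hy 64.4 z 69.2 Fx 0.0 Fz 0.1 w 38.4 g 0.0 t 22.5
grip_width: 0.0393
grip_force: 0.0
hx -165.7 hy 67.0 z 193.7 Fx -0.5 Fz -0.1 w 39.3 g 0.0 t 22.9
 -70  .............
 -60  .............
 -50  ..##...###...
 -40  ..##....###..
 -30  ...#....###..
 -19  ..##....###..
  -9  ..###.#.##...
   0  ..#########..
  10  ..#########..
  20  ..#########..
  30  ..#########..
  40  ..#########..
  50  ..#######....
  60  .............
  70  .............
```

The colour mask shows the cover flat and centred in the tray, with its window visible. The gripper is clear.

```bash
python3 -c "
from rig import robot
print(robot.hand_in())"
```

```text
the job is handed in; nothing more can be done
None
```

I popped the cover open, drew it out from under the lip, laid it flat and rib up in the blue tray, and handed the job in at about 23 s; tab, draw and set-down forces stayed under about 12 N, and I never touched the block, ring or bush.

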